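Slide the drip tray under the jar draining grate

TASK

Push the shallow drip tray along the counter with your fingertips, in through the end of the low draining grate that faces it, and leave it straight under the grate with 3 cm of the tray still sticking out at that end so that it can be pulled out again. Keep the tray flat on the counter, never lifted or tipped, and do not disturb the two jars draining on the grate or the tub and the jar band on the counter.

Things in the scene. Friction and masses are not known exactly. Their poses are not given: they have to be found in the camera images.
- tray: Shallow rectangular aluminium drip tray, loose, open at the top, 180 mm long (its x) by 120 mm wide (its y), 16 mm high, walls and floor 4 mm thick, 0.25 to 0.5 kg. Origin: centre of its underside, on the counter (z = 0). It is the same either way round; at the start its +x end is the one that looks towards the grate, to within about 35 degrees. It lies still unless pushed and stops as soon as the push stops.
- grate: Low steel draining grate, fixed to the counter: two side rails (each 8 mm thick) that carry 8 flat cross bars with gaps between. 160 mm long (its x) by 160 mm wide (its y), 26 mm high. Under the bars a straight tunnel runs along x, open at both ends, 144 mm wide between the rails and 22 mm high from the counter to the bars. Origin: middle of the tunnel, at counter level. The end that faces the tray is the -x end, at x = -80 mm; the tray goes in there towards +x.
- jar0: Upturned clear glass jar, 72 mm across, 102 mm high, loose, standing on the grate in its inner (+x) half, on its +y side. Origin: centre of its underside. Leave it alone.
- jar1: A second jar like it, also in the grate's +x half, on its -y side. Origin: centre of its underside. Leave it alone.
- tub: Small white open plastic tub, 72 mm across, 55 mm high, loose on the counter on the far side of the grate from the robot. Origin: centre of its underside. Leave it alone.
- band: Brass-coloured jar screw band, a ring 82 mm across and 16 mm high, loose, flat on the counter on the robot's side of the grate. Origin: centre of its underside. Leave it alone.
Things that resemble listed ones, but are neither listed nor needed, are in the scene too. Of the things that look like the grate, take the one that is farthest to the robot's left at the start.

How it is judged:
By the outcome, as a careful person would: the job done as asked, in the order asked, and still so for the second after the job is handed in, with the robot touching nothing.
It also fails if it takes over 72 s, if anything falls off the work surface, if the arm or the gripper's body presses on something with over 40 N, if the wrist force passes 120 N, or if a joint passes its speed limit or range.

ROBOT

A 6-joint arm with a two-finger parallel gripper is mounted at the origin on the work surface. World frame = base frame: x ahead of the robot, y to its left, z up, the work surface at z = 0. Lengths are in m, angles in rad, forces in N, time in s.
With the tool pointing down it reaches from about 0.425 to 0.95 m from the base axis. Payload 3.5 kg.
Tool frame: the origin (TCP) lies midway between the tips of the shut fingers; the grasp point (between the pads) lies 19 mm behind it; x points along the fingers, y is the direction in which the jaws open and shut, and the axes are right-handed (so a half turn about x gives the same grasp; the last joint's range is limited). The gripper opens to 85 mm and grips with 20 to 120 N. Pads are 22 mm wide; open, the fingers measure 114 mm over their backs; the gripper's body (76 mm by 85 mm) begins 54 mm behind the grasp point. The pads swing forward as they close: fully open they stand 13 mm farther back than shut.
Start: joints at [1.188, 0.286, 1.577, -0, 1.279, -0.15], TCP at [0.156, 0.657, 0.231] pointing down, gripper open.
Joint ranges: [-2.77, 2.77], [-0.9, 2.22], [0.21, 2.48], [-1.53, 4.67], [0.24, 2.81], [-2.84, 2.84]. Speed limits (rad/s): [2.79, 2.79, 3.14, 3.14, 3.14, 3.14].

INTERFACE

Orientations are given as a unit quaternion [x, y, z, w].
In Python, from plant import sensors, optics, ctrl gives the robot as it stands.
- The arm moves only by the tool arm_command, never from a script. Its argument "increments" is a list that holds one entry, the list of rows, each a list of 4 numbers: the shift along the tool's x, y, z in cm, then the turn about the tool's x in rad. A call has 1 to 20 rows; each row shifts and turns the commanded pose from where the row before left it, along the tool's axes as they then stand; what a row does not reach is not made up. A row lasts 1/8 s, in which the tool goes at most 62.5 mm and 10.7 degrees, less where a joint would pass 70% of its speed; a pose out of reach is approached as far as the arm can. A call with a gripper value outside its range is refused whole. "grip" is the finger opening in cm, from 0 to 8.54, set as the call begins (left out, the last holds). The fingers move at their own pace and stop on an object; "grip_force" is the grip in N (left out, the last holds). Time passes only in rows, so rows that do not move let the fingers close. It gives the time, the measured TCP pose, the force and the opening at its end, in the units of the state.
- sensors.get_state(): the state, without advancing time (a new reading comes with each control period).
- optics.read_camera(name): name is "scene" or "top" or "wrist"; returns the picture (400x640x3 uint8, blue, green, red); there is no depth.
- optics.camera_model(name): a dict with "camera_matrix" (3x3 intrinsics, pixels), "world_from_camera" (4x4, takes a point from camera to world coordinates); the wrist camera has in their place "mount" (4x4, takes a point from camera to tool coordinates, whose origin is the TCP and whose axes are the tool frame's). Camera axes: x right, y up, looking along -z (the intrinsics and any distortion apply to the point x, -y, -z); pixel columns grow to the right and rows downward; lengths in m; the calibration is good to about 2 mm. A picture is of the moment at which its call begins: read the wrist's pose just before it. camera_model takes no time and is no camera call.
- ctrl.sign_off(): hands the job in, once; it reports no verdict.
Trained networks look in the newest picture that a camera, given by its name, has taken for a name from the list of things; names that differ only in an ending like _2 or _b are one class to them, and where a whole thing is asked for, a point or a joint stands for the part that bears it (a point fixed in the world has none). Each returns a list of dicts, best first, with "conf" (0 to 1); they miss things now and then, are a little off and sometimes report something else, mostly with a low value. They report only what shows in the picture. A call takes as long as a camera call. They do not tell look-alikes from the thing itself.
- optics.boxes_of(camera, query): "at" ([row, column] in pixels, amid what is visible of it).
- optics.place_of(camera, query): "at" ([row, column] in pixels: a listed point, or the origin of a listed thing).
The state is a dict: "time": time; "qpos": joint angles; "dq": joint speeds; "joint_efforts": joint torques, N m; "eef_pos": TCP position; "tcp_rot": TCP orientation; "contact_force": force on the tool from outside, world axes, zero at the start; "wrist_torque": the same for the moment, N m; "opening": opening from 0.0 (shut) to 1.0 (fully open).
Only numpy, scipy, OpenCV 4.12 (cv2) and the standard library are available. Lean on these libraries where they do the work, as an engineer would, in place of code of your own. Each camera call takes 0.05 s, during which the arm holds its last target.

## Working session

There is one attempt and no reset: what is moved stays moved. The work goes in short steps, Python scripts to look and compute and a tool call to move; the robot and the scene stay as the last step left them, time stands still between calls to the robot, and variables do not carry over. Pictures are saved under pics/ and viewed, and the job is handed in when it is done.

Besides the shell and the picture viewer there is one more tool, called in YAML: its name, and indented under it one key for each argument. arm_command: Moves the arm, as the interface text tells. Its arguments: {"type":"object","properties":{"increments":{"type":"array","items":{"type":"array","items":{"type":"array","items":{"type":"number"}}}},"grip":{"type":"number"},"grip_force":{"type":"number"}},"required":["increments"]}

```bash
ls; mkdir -p pics; cat > h.py <<'E'
import numpy as np,cv2
from scipy.spatial.transform import Rotation as R
from plant import sensors,optics,ctrl
def pose():
    s=sensors.get_state();T=np.eye(4);T[:3,:3]=R.from_quat(s['tcp_rot']).as_matrix();T[:3,3]=s['eef_pos'];return T
def cam(n,T=None):
    m=optics.camera_model(n);K=np.array(m['camera_matrix'])
    W=np.array(m['world_from_camera']) if 'world_from_camera' in m else T@np.array(m['mount'])
    d=m.get('distortion',m.get('dist_coeffs'));return K,W,np.zeros(5) if d is None else np.array(d)
def pix2w(c,rc,z=0.):
    K,W,d=c;rc=np.atleast_2d(np.array(rc,float))
    u=cv2.undistortPoints(rc[:,::-1].reshape(-1,1,2).copy(),K,d)[:,0]
    v=np.c_[u[:,0],-u[:,1],-np.ones(len(u))]@W[:3,:3].T
    o=W[:3,3];t=(z-o[2])/v[:,2];return o+v*t[:,None]
def w2pix(c,P):
    K,W,d=c;P=np.atleast_2d(P);p=(P-W[:3,3])@W[:3,:3];p=p*[1,-1,-1]
    return cv2.projectPoints(p.reshape(-1,1,3),np.zeros(3),np.zeros(3),K,d)[0][:,0][:,::-1]
E
python3 - <<'E'
from h import *
np.set_printoptions(precision=3,suppress=True)
s=sensors.get_state();print(s)
for n in ['scene','top','wrist']:
    T=pose();im=optics.read_camera(n);cv2.imwrite(f'pics/{n}0.png',im)
    m=optics.camera_model(n);print(m.keys())
    c=cam(n,T);print(n,c[0],c[1])
    for q in ['tray','grate','jar0','tub','band']:
        r=optics.place_of(n,q)
        print(q,[(np.round(x['at']),round(x['conf'],2),pix2w(c,x['at'],0.026 if q=='jar0' else 0)[0][:2]) for x in r])
E
```

```text
pics
{'time': 0.0, 'qpos': array([ 1.188,  0.287,  1.578, -0.   ,  1.279, -0.15 ]), 'dq': array([ 0.   ,  0.   , -0.001,  0.001,  0.001,  0.   ]), 'joint_efforts': array([ -0.001, -40.6  , -29.262,  -0.   ,   0.006,   0.   ]), 'eef_pos': array([0.155, 0.656, 0.23 ]), 'tcp_rot': array([ 0.081,  0.703, -0.083,  0.702]), 'contact_force': array([ 0.432,  0.525, -0.101]), 'wrist_torque': array([-0.042,  0.025,  0.01 ]), 'opening': 0.9966564682546344}
dict_keys(['camera_matrix', 'world_from_camera'])
scene [[376.37    0.    325.276]
 [  0.    376.37  200.149]
 [  0.      0.      1.   ]] [[-0.759 -0.544  0.359  0.815]
 [ 0.651 -0.644  0.401  0.344]
 [ 0.013  0.538  0.843  0.682]
 [ 0.     0.     0.     1.   ]]
tray [(array([182., 266.]), 0.96, array([ 0.595, -0.102]))]
grate [(array([ 93., 338.]), 0.8, array([ 0.283, -0.212]))]
jar0 [(array([296., 323.]), 0.59, array([0.671, 0.182])), (array([274., 365.]), 0.57, array([0.585, 0.2  ]))]
tub [(array([297., 239.]), 0.92, array([0.785, 0.077]))]
band [(array([176., 397.]), 0.69, array([0.36 , 0.075]))]
dict_keys(['camera_matrix', 'world_from_ca
[... 260 characters left out ...]
 0.588, -0.089]))]
grate [(array([295., 421.]), 0.82, array([ 0.284, -0.202])), (array([170., 278.]), 0.77, array([0.618, 0.163]))]
jar0 [(array([147., 271.]), 0.65, array([0.676, 0.18 ])), (array([178., 263.]), 0.57, array([0.591, 0.2  ]))]
tub [(array([106., 310.]), 0.68, array([0.797, 0.075]))]
band [(array([258., 315.]), 0.49, array([0.382, 0.067])), (array([178., 373.]), 0.3, array([ 0.592, -0.092]))]
dict_keys(['camera_matrix', 'mount'])
wrist [[357.87    0.    318.187]
 [  0.    357.87  204.917]
 [  0.      0.      1.   ]] [[ 0.231 -0.935 -0.27   0.087]
 [ 0.973  0.222  0.063  0.674]
 [ 0.001 -0.277  0.961  0.375]
 [ 0.     0.     0.     1.   ]]
tray []
grate []
jar0 []
tub []
band []
```

View pics/scene0.png

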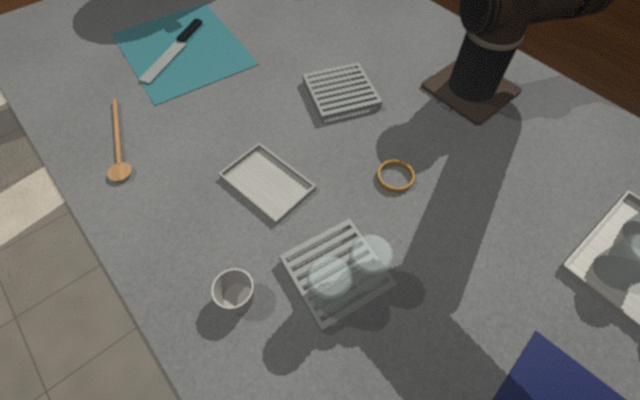

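View pics/top0.png

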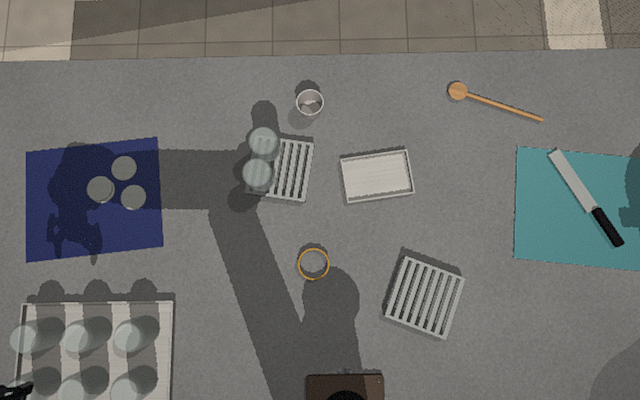

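```bash
python3 - <<'E'
import cv2
im=cv2.imread('pics/top0.png');cv2.imwrite('pics/topc.png',cv2.resize(im[80:280,220:450],None,fx=3.4,fy=3.0*1.0,interpolation=cv2.INTER_CUBIC)[:600,:800])
E
```

```text
(no output)
```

View pics/topc.png

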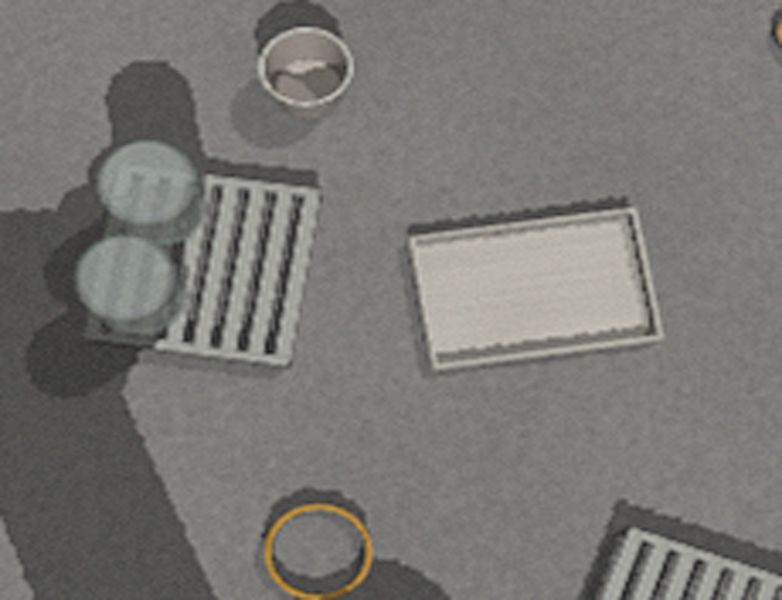

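The two grate look-alikes in the top view are (170,278), with jars on it, and (295,421), empty. The brief says to take the one farthest to the robot's left (+y, left in the image). That is the one at (170,278), which also carries the jars, and the crop confirms it. The tray is at (178,373), the tub at (106,310) and the band at (263,313). The tray's rough aluminium floor is visible, and its left end faces the grate.

Next I'll fit the poses using rim corners from both cameras.

```bash
python3 - <<'E'
import cv2
im=cv2.imread('pics/top0.png');cv2.imwrite('pics/t1.png',cv2.resize(im[125:215,235:335],None,fx=6,fy=6,interpolation=cv2.INTER_CUBIC))
cv2.imwrite('pics/t2.png',cv2.resize(im[135:215,330:430],None,fx=6,fy=6,interpolation=cv2.INTER_CUBIC))
im=cv2.imread('pics/scene0.png');cv2.imwrite('pics/s1.png',cv2.resize(im[135:335,210:410],None,fx=3,fy=3,interpolation=cv2.INTER_CUBIC))
E
```

```text
(no output)
```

View pics/t1.png

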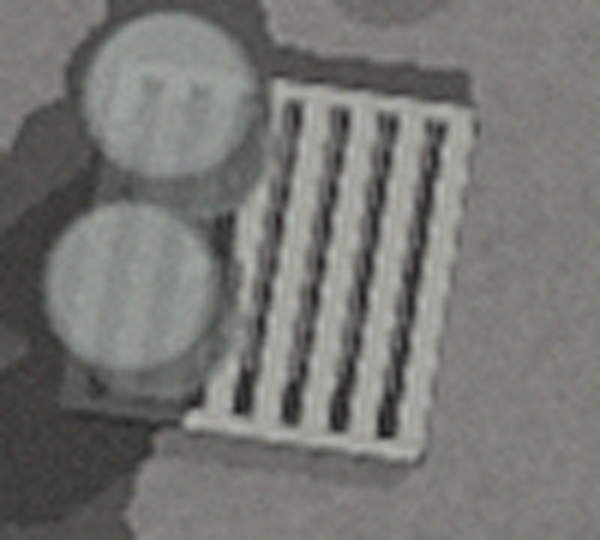

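View pics/t2.png

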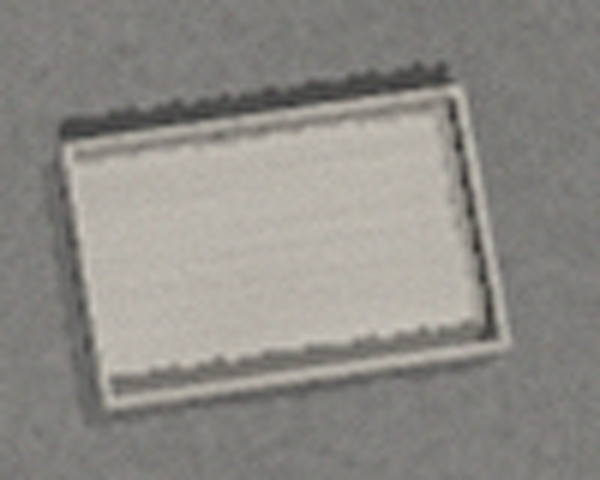

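View pics/s1.png

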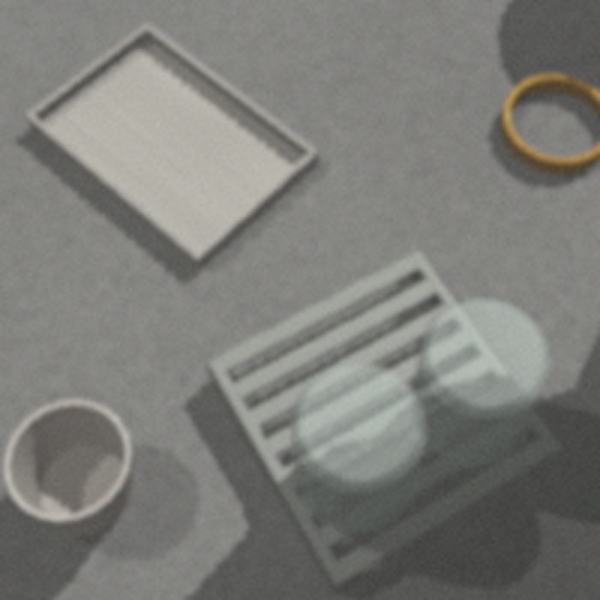

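```bash
cat > fit.py <<'E'
from h import *
from scipy.optimize import least_squares
def corners(L,Wd,z): 
    a=np.array([[1,1],[1,-1],[-1,-1],[-1,1]])*[L/2,Wd/2]; return np.c_[a,np.full(4,z)]
def fitrect(obs,L,Wd,z,x0):
    # obs: list of (cam, idx, rowcol)
    C=corners(L,Wd,z)
    def f(p):
        c,s=np.cos(p[2]),np.sin(p[2]);P=C.copy();P[:,:2]=C[:,:2]@np.array([[c,s],[-s,c]])+p[:2]
        return np.concatenate([(w2pix(k,P[i])[0]-rc) for k,i,rc in obs])
    r=least_squares(f,x0,x_scale=[.01,.01,.05]);return r.x,f(r.x).reshape(-1,2)
def un(xy,s,o): xy=(np.array(xy)+.5)/s-.5+np.array(o);return xy[::-1]
E
python3 - <<'E'
from fit import *
np.set_printoptions(precision=4,suppress=True)
t=cam('top');s=cam('scene')
# corner idx 0:(+x,+y) 1:(+x,-y) 2:(-x,-y) 3:(-x,+y); object x ~ world +y => object +y ~ world -x (toward robot)= image down
tr_t=[(t,1,un((62,145),6,(330,135))),(t,2,un((464,87),6,(330,135))),(t,3,un((510,348),6,(330,135))),(t,0,un((103,410),6,(330,135)))]
g_t=[(t,2,un((475,105),6,(235,125))),(t,3,un((418,462),6,(235,125))),(t,0,un((60,408),6,(235,125)))]
tr_s=[(s,2,un((27,117),3,(210,135))),(s,3,un((148,26),3,(210,135))),(s,0,un((317,154),3,(210,135))),(s,1,un((198,262),3,(210,135)))]
g_s=[(s,2,un((210,365),3,(210,135))),(s,3,un((420,252),3,(210,135))),(s,0,un((560,445),3,(210,135))),(s,1,un((335,583),3,(210,135)))]
for nm,o in [('tray t',tr_t),('tray s',tr_s),('tray',tr_t+tr_s)]:
    r,e=fitrect(o,.18,.12,.016,[.59,-.09,1.6]);print(nm,r,np.degrees(r[2]),abs(e).max())
for nm,o in [('g t',g_t),('g s',g_s),('g',g_t+g_s)]:
    r,e=fitrect(o,.16,.16,.026,[.61,.16,1.6]);print(nm,r,np.degrees(r[2]),abs(e).max())
print(pose())
for n,c in (('top',t),('scene',s)):
    for q in ['jar0','tub','band']:
        optics.read_camera(n);print(n,q,[(x['conf'],pix2w(c,x['at'],.026 if q=='jar0' else 0)[0]) for x in optics.place_of(n,q)])
E
```

```text
tray t [ 0.5945 -0.1001  1.6998] 97.38938566070347 0.3144250486709552
tray s [ 0.595  -0.0951  1.6994] 97.36882714145719 0.5753359449368531
tray [ 0.5946 -0.0976  1.6995] 97.37313079746231 1.2006185059720451
g t [0.6197 0.1568 1.4089] 80.72537595293315 0.614649772934456
g s [0.6186 0.16   1.4028] 80.37580208866206 1.26692249357302
g [0.6189 0.1591 1.4068] 80.60240867652058 1.762405387707588
[[-0.      0.2307  0.973   0.1557]
 [-0.      0.973  -0.2307  0.6568]
 [-1.     -0.     -0.      0.2313]
 [ 0.      0.      0.      1.    ]]
top jar0 [(0.94, array([0.6679, 0.1835, 0.026 ])), (0.58, array([0.5921, 0.2002, 0.026 ]))]
top tub [(0.91, array([0.7912, 0.0804, 0.    ]))]
top band [(0.74, array([0.3781, 0.0682, 0.    ]))]
scene jar0 [(0.65, array([0.5882, 0.2026, 0.026 ]))]
scene tub [(0.84, array([0.7887, 0.078 , 0.    ]))]
scene band [(0.64, array([0.367 , 0.0772, 0.    ]))]
```

Fitted poses:
- **Grate:** (0.619, 0.158), yaw 80.5°.
- **Tray:** (0.595, -0.098), yaw 97.4°.
- **Tray goal:** (0.6157, 0.138), yaw 80.5°.

An arc push from behind with both fingertips should do it. I'll travel high to a spot behind the tray first.

arm_command:
  increments:
    - [[0,-2.67,4.17,0],[0,-2.67,4.17,0],[0,-2.67,4.17,0],[0,-2.67,4.17,0],[0,-2.67,4.17,0],[0,-2.67,4.17,0],[0,-2.67,4.17,0],[0,-2.67,4.17,0],[0,-2.67,4.17,0],[0,-2.67,4.17,0]]
  grip: 5

```text
time: 2.75
eef_pos: [0.5009, 0.2995, 0.2316]
tcp_rot: [0.082, 0.702, -0.082, 0.703]
contact_force: [-0.2, 1.0, 0.3]
opening: 0.583
```

arm_command:
  increments:
    - [[0,-4.03,1.91,0],[0,-4.03,1.91,0],[0,-4.03,1.91,0],[0,-4.03,1.91,0],[0,-4.03,1.91,0],[0,-4.03,1.91,0],[0,-4.03,1.91,0],[0,-4.03,1.91,0],[0,-4.03,1.91,0],[0,-4.03,1.91,0],[0,-4.03,1.91,0],[0,-4.03,1.91,0]]

```text
time: 4.25
eef_pos: [0.6115, -0.2241, 0.2315]
tcp_rot: [0.082, 0.702, -0.082, 0.702]
contact_force: [0.8, -0.0, 0.4]
opening: 0.586
```

arm_command:
  increments:
    - [[0,0,0,0.151],[0,0,0,0.151],[0,0,0,0.151],[0,0,0,0.151],[0,0,0,0.151],[0,0,0,0.151],[0,0,0,0.151],[0,0,0,0.151],[0,0,0,0]]

```text
time: 5.38
eef_pos: [0.6113, -0.2226, 0.2314]
tcp_rot: [0.466, 0.532, -0.466, 0.532]
contact_force: [-0.1, 1.1, 0.2]
opening: 0.585
```

arm_command:
  increments:
    - [[4,0,0,0],[4,0,0,0],[4,0,0,0],[4,0,0,0],[3,0,0,0],[0,0,0,0]]

```text
time: 6.12
eef_pos: [0.6091, -0.2214, 0.038]
tcp_rot: [0.465, 0.534, -0.466, 0.53]
contact_force: [0.3, -0.3, -0.4]
opening: 0.584
```

```bash
python3 - <<'E'
from h import *
np.set_printoptions(precision=4,suppress=True)
T=pose();print(T,np.degrees(np.arctan2(-T[1,2],-T[0,2])))
for n in ('wrist','scene'):
    im=optics.read_camera(n);cv2.imwrite(f'pics/{n}1.png',im)
c=cam('wrist',T)
P=np.array([.5946,-.0976,0]);a=np.radians(97.4);u=np.array([np.cos(a),np.sin(a),0]);v=np.array([-u[1],u[0],0])
for i,j in ((1,1),(1,-1),(-1,-1),(-1,1)):print(w2pix(c,P+.09*i*u+.06*j*v+[0,0,.016]))
E
```

```text
[[-0.006   0.9913  0.1316  0.6091]
 [ 0.0033  0.1317 -0.9913 -0.2214]
 [-1.     -0.0055 -0.0041  0.038 ]
 [ 0.      0.      0.      1.    ]] 97.56422997687622
[[-340.8453  146.2526]]
[[-341.1012  503.2932]]
[[183.6879 448.7291]]
[[182.8145 194.8464]]
```

View pics/wrist1.png

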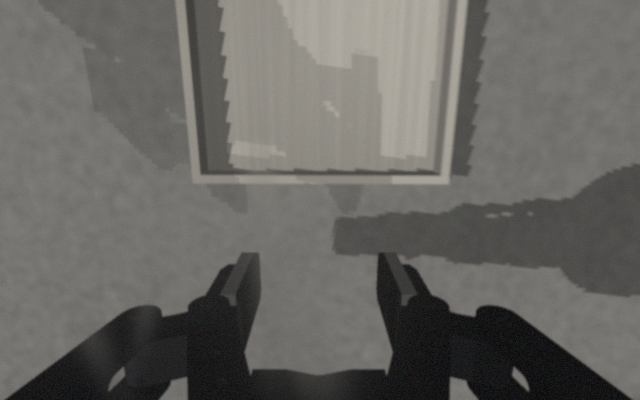

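View pics/scene1.png

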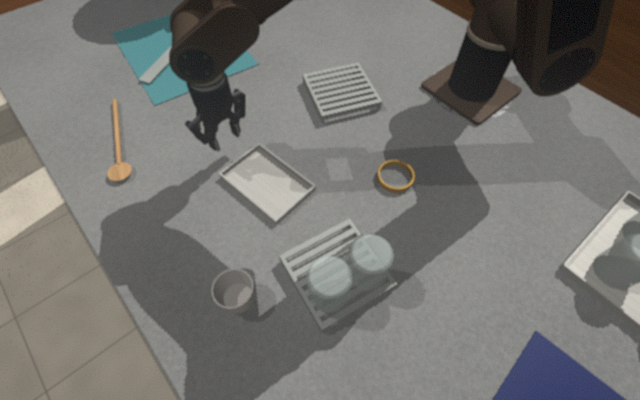

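```bash
python3 - <<'E'
from h import *
np.set_printoptions(precision=1,suppress=True)
c=cam('wrist',np.eye(4))
for h in (0,.003,.006,.009,.013):print(h,w2pix(c,[[-h,.025,-.011],[-h,-.025,-.011]]))
E
```

```text
0 [[247.8 375.9]
 [247.9 260. ]]
0.003 [[250.6 377. ]
 [250.7 258.9]]
0.006 [[253.5 378.2]
 [253.6 257.7]]
0.009 [[256.5 379.4]
 [256.6 256.5]]
0.013 [[260.7 381. ]
 [260.8 254.9]]
```

arm_command:
  increments:
    - [[1.8,0,0,0],[1.7,0,0,0],[0,0,0,0],[0,0,-0.8,0],[0,0,-0.8,0],[0,0,-0.7,0],[0,0,0,0]]

```text
time: 7.1
eef_pos: [0.6085, -0.1991, 0.0067]
tcp_rot: [0.466, 0.531, -0.466, 0.532]
contact_force: [0.8, -0.6, 1.0]
opening: 0.587
```

```bash
python3 - <<'E'
from h import *
np.set_printoptions(precision=4,suppress=True)
T=pose();print(T,np.degrees(np.arctan2(-T[1,2],-T[0,2])))
for n in ('wrist',):
    im=optics.read_camera(n);cv2.imwrite(f'pics/{n}2.png',im)
E
```

```text
[[ 0.0004  0.9914  0.1306  0.6085]
 [-0.0002  0.1306 -0.9914 -0.1991]
 [-1.      0.0004  0.0003  0.0067]
 [ 0.      0.      0.      1.    ]] 97.50676172567367
```

View pics/wrist2.png

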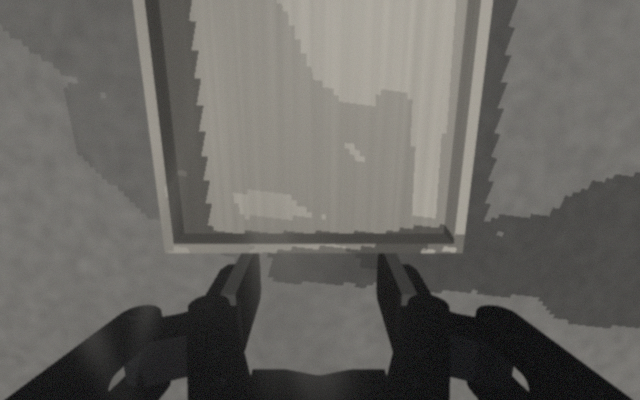

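The fingertips are just at the rear wall, with the tray edge at row ~250 and the tips at row ~254, but slightly high. I'll back off, lower, then begin the arc.

arm_command:
  increments:
    - [[0,0,0.2,0],[0.4,0,0,0],[0,0,-0.4,0],[0,-0.25,-0.83,0.0246],[0,-0.25,-0.83,0.0246],[0,-0.25,-0.83,0.0246],[0,-0.25,-0.83,0.0246],[0,-0.25,-0.83,0.0246],[0,0,0,0]]

```text
time: 8.28
eef_pos: [0.5922, -0.1565, 0.0026]
tcp_rot: [0.498, 0.502, -0.498, 0.502]
contact_force: [-0.5, 0.6, -0.2]
opening: 0.592
```

```bash
cat > look.py <<'E'
import sys;from h import *
np.set_printoptions(precision=4,suppress=True)
k=sys.argv[1];T=pose();print(T[:3,3],np.degrees(np.arctan2(-T[1,2],-T[0,2])))
w=optics.read_camera('wrist');cv2.imwrite(f'pics/w{k}.png',w)
t=optics.read_camera('top');cv2.imwrite(f'pics/t{k}.png',cv2.resize(t[120:220,235:435],None,fx=4,fy=4,interpolation=cv2.INTER_CUBIC))
s=optics.read_camera('scene');cv2.imwrite(f'pics/s{k}.png',cv2.resize(s[135:335,210:410],None,fx=3,fy=3,interpolation=cv2.INTER_CUBIC))
E
python3 look.py 3
```

```text
[ 0.5922 -0.1565  0.0026] 90.40383178349158
```

View pics/w3.png

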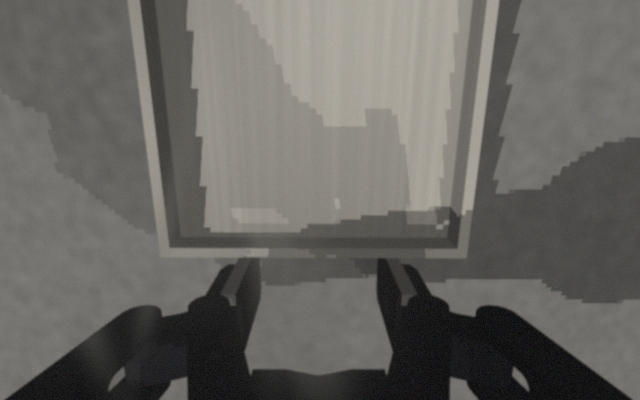

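View pics/s3.png

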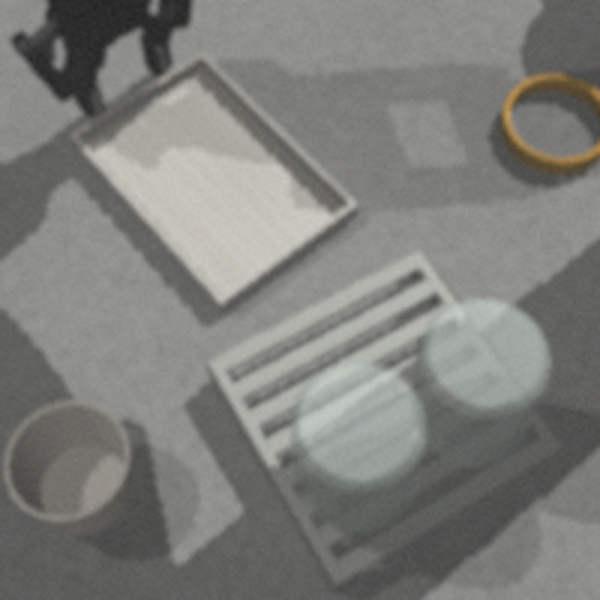

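View pics/t3.png

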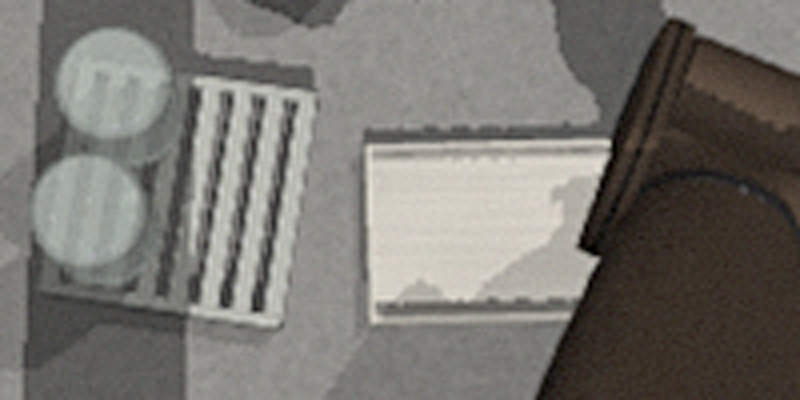

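```bash
cat > tr.py <<'E'
from fit import *
G=np.array([.619,.158]);gy=np.radians(80.5);U=np.array([np.cos(gy),np.sin(gy)]);N=np.array([-U[1],U[0]])
def rep(nm,r): 
    d=r[:2]-G;print(nm,np.round(r[:2],4),'yaw err deg %.2f along %.1f lat %.1f mm'%(np.degrees(r[2]-gy),d@U*1e3,d@N*1e3))
E
python3 - <<'E'
from tr import *
s=cam('scene');w=cam('wrist',pose());t=cam('top')
ow=[(w,3,(257,160)),(w,2,(257,467))]
os=[(s,i,un(p,3,(210,135))) for i,p in ((2,(75,135)),(3,(202,58)),(0,(357,207)),(1,(222,307)))]
ot=[(t,i,un(p,4,(235,120))) for i,p in ((1,(365,143)),(0,(369,326)))]
for n,o in (('w',ow),('s',os),('t',ot),('all',ow+os+ot)):
    r,e=fitrect(o,.18,.12,.016,[.59,-.05,1.58]);rep(n,r);print(abs(e).max())
E
```

```text
w [ 0.59   -0.0545] yaw err deg 9.83 along -214.4 lat -6.5 mm
1.1820649729102115
s [ 0.5911 -0.0507] yaw err deg 9.41 along -210.5 lat -6.9 mm
1.4746667058757055
t [ 0.5908 -0.0564] yaw err deg 9.70 along -216.1 lat -7.5 mm
0.5818881741155906
all [ 0.5903 -0.0544] yaw err deg 9.69 along -214.2 lat -6.7 mm
2.4512054652589654
```

arm_command:
  increments:
    - [[0,-0.21,-0.8,0.0212],[0,-0.21,-0.8,0.0212],[0,-0.21,-0.8,0.0212],[0,-0.21,-0.8,0.0212],[0,-0.21,-0.8,0.0212],[0,0,0,0]]

```text
time: 9.18
eef_pos: [0.583, -0.116, 0.0023]
tcp_rot: [0.525, 0.475, -0.524, 0.474]
contact_force: [-0.6, -1.0, -0.5]
opening: 0.585
```

```bash
python3 look.py 4
```

```text
[ 0.583  -0.116   0.0023] 84.30378047021196
```

View pics/w4.png

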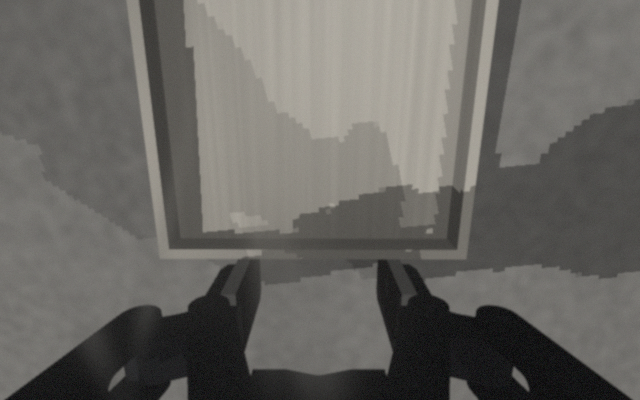

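View pics/s4.png

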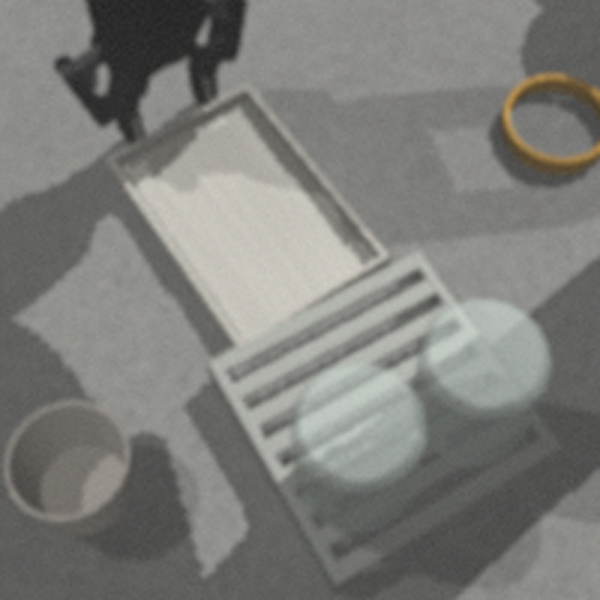

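View pics/t4.png

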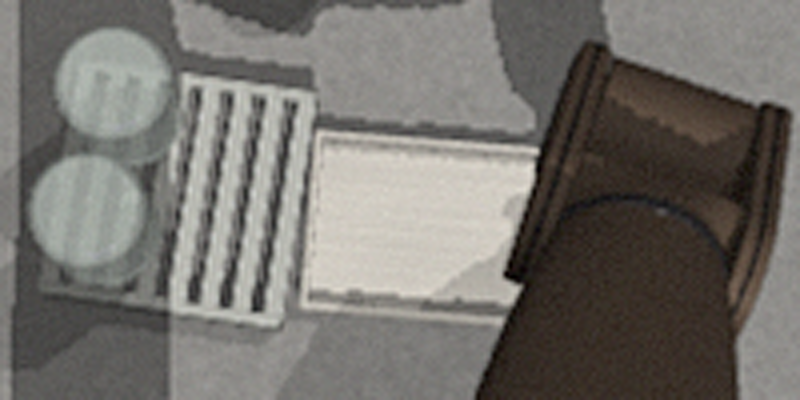

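```bash
python3 - <<'E'
from tr import *
s=cam('scene');w=cam('wrist',pose());t=cam('top')
ow=[(w,3,(258,161)),(w,2,(258,467))]
os=[(s,i,un(p,3,(210,135))) for i,p in ((2,(108,157)),(3,(250,87)),(0,(387,256)))]
ot=[(t,i,un(p,4,(235,120))) for i,p in ((1,(317,130)),(0,(302,308)))]
for n,o in (('w',ow),('s',os),('t',ot),('all',ow+os+ot)):
    r,e=fitrect(o,.18,.12,.016,[.6,-.01,1.45]);rep(n,r);print(abs(e).max())
P=np.array([[*(G+a*U+b*N),.026] for a,b in ((-.08,-.08),(-.08,.08))]);print((w2pix(t,P)[:,::-1]-[235,120]+.5)*4-.5,(w2pix(s,P)[:,::-1]-[210,135]+.5)*3-.5)
E
```

```text
w [ 0.5908 -0.0137] yaw err deg 3.82 along -174.0 lat -0.5 mm
0.3832210771347775
s [ 0.592  -0.0133] yaw err deg 3.05 along -173.5 lat -1.6 mm
1.135633490628578
t [ 0.5931 -0.0183] yaw err deg 4.07 along -178.1 lat -3.5 mm
0.08295875289090304
all [ 0.5912 -0.0138] yaw err deg 3.60 along -174.0 lat -0.9 mm
1.849012990341805
[[315.69905544  92.10939129]
 [278.06549259 328.51121616]] [[203.62595176 359.92464087]
 [416.48790548 247.43339407]]
```

The tray front is at the mouth, yaw error is about 3.7°, lateral offset is about -1 mm, and it clears both rails. Continuing the arc into the tunnel.

arm_command:
  increments:
    - [[0,-0.14,-0.8,0.014],[0,-0.14,-0.8,0.014],[0,-0.14,-0.8,0.014],[0,-0.14,-0.8,0.014],[0,-0.1,-0.8,0.01],[0,0,0,0]]

```text
time: 10.07
eef_pos: [0.5819, -0.0756, 0.0025]
tcp_rot: [0.54, 0.457, -0.539, 0.457]
contact_force: [-0.2, -0.3, -0.1]
opening: 0.586
```

```bash
python3 look.py 5
```

```text
[ 0.5819 -0.0756  0.0025] 80.56471051279189
```

View pics/w5.png

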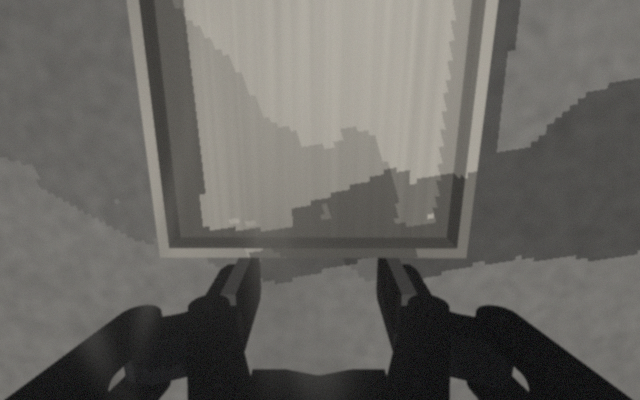

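View pics/s5.png

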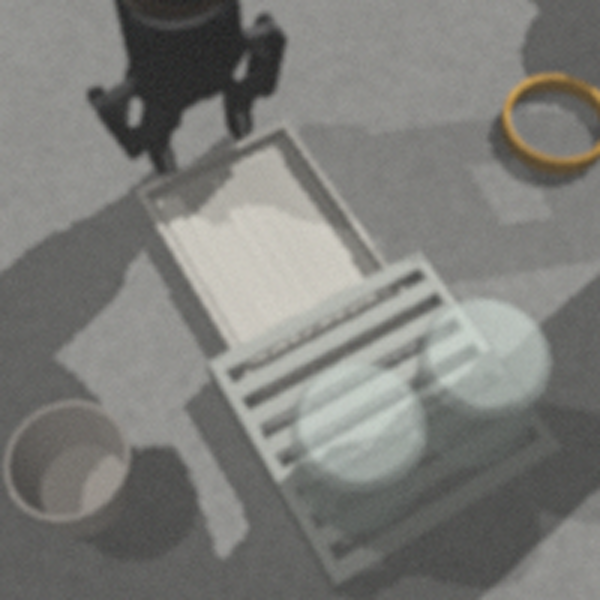

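View pics/t5.png

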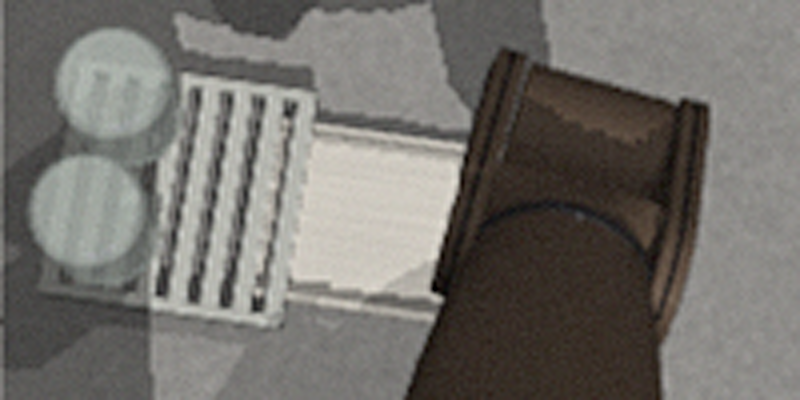

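```bash
python3 - <<'E'
from tr import *
w=cam('wrist',pose());t=cam('top');s=cam('scene')
ow=[(w,3,(258,161)),(w,2,(258,467))]
r,e=fitrect(ow,.18,.12,.016,[.6,.02,1.4]);rep('w',r)
os=[(s,i,un(p,3,(210,135))) for i,p in ((2,(140,190)),(3,(287,124)))]
r,e=fitrect(os,.18,.12,.016,[.6,.02,1.4]);rep('s',r)
# top: visible edge lines, direction
for a,b,z in (((318,124),(462,146),.016),((288,299),(440,318),.016),((182,74),(316,94),.026),((150,308),(280,328),.026)):
    p=pix2w(t,[un(a,4,(235,120)),un(b,4,(235,120))],z)[:,:2];d=p[0]-p[1];print('yaw',np.degrees(np.arctan2(d[1],d[0])),'lat',(p-G)@N*1e3)
E
```

```text
w [0.5972 0.0247] yaw err deg -0.03 along -135.1 lat -0.5 mm
s [0.5981 0.0284] yaw err deg -1.03 along -131.3 lat -0.8 mm
yaw 79.96972372116849 lat [-61.37717754 -60.47928068]
yaw 81.75764734239758 lat [58.38270716 56.18171608]
yaw 80.13760712478397 lat [-79.31908162 -78.74877892]
yaw 80.15481702236026 lat [78.9697684  79.48507002]
```

The tray is straight in the tunnel (yaw error about 0°, lateral about -0.5 mm). Straight push next: 10 cm, then I'll measure the protrusion.

arm_command:
  increments:
    - [[0,0,-0.8,0],[0,0,-0.8,0],[0,0,-0.8,0],[0,0,-0.8,0],[0,0,-0.8,0],[0,0,-0.8,0],[0,0,-0.8,0],[0,0,-0.8,0],[0,0,-0.8,0],[0,0,-0.8,0],[0,0,-0.8,0],[0,0,-0.8,0],[0,0,-0.4,0],[0,0,0,0]]

```text
time: 11.98
eef_pos: [0.5982, 0.0227, 0.0024]
tcp_rot: [0.54, 0.457, -0.539, 0.457]
contact_force: [0.4, -2.0, 1.9]
opening: 0.581
```

```bash
python3 look.py 6
```

```text
[0.5982 0.0227 0.0024] 80.54834073428421
```

View pics/w6.png

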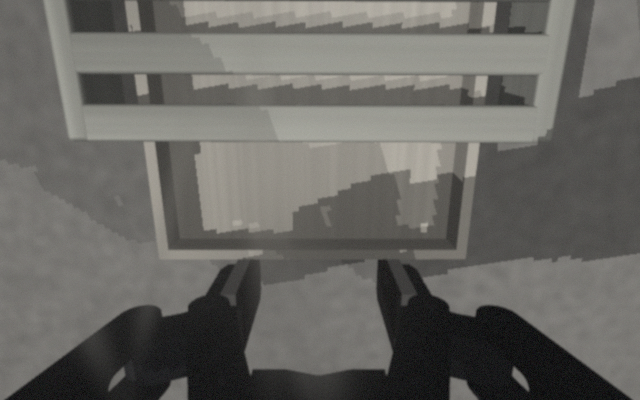

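View pics/s6.png

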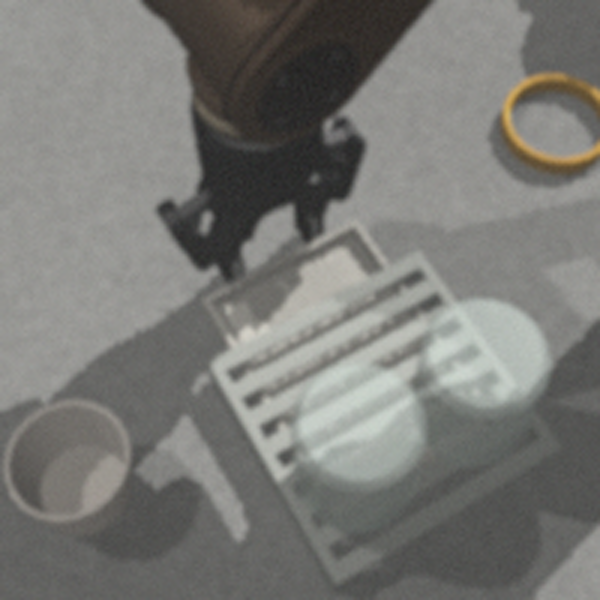

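```bash
python3 - <<'E'
from tr import *
T=pose();w=cam('wrist',T)
f=-T[:2,2];f/=np.linalg.norm(f)
a=pix2w(w,[(258.5,161),(258.5,467)],.016)[:,:2]
for z in (.026,.022):
    b=pix2w(w,[(139.5,71),(139.5,548)],z)[:,:2];print(z,(b-a)@f*1e3,np.linalg.norm(b[0]-b[1]),'lateral b minus a',(b-a)@np.array([-f[1],f[0]])*1e3)
print((a-G)@U*1e3,(a-G)@N*1e3,np.linalg.norm(a[0]-a[1]))
E
```

```text
0.026 [47.03769334 47.04874448] 0.156896454285482 lateral b minus a [ 19.70900428 -17.30346811]
0.022 [46.65143787 46.66135497] 0.16216546019769815 lateral b minus a [ 22.43698032 -19.84449786]
[-124.48571966 -124.50824622] [ 60.64415155 -59.23983297] 0.11988398663617425
```

```bash
python3 - <<'E'
import cv2
im=cv2.imread('pics/w6.png');cv2.imwrite('pics/w6c.png',cv2.resize(im[110:270,40:240],None,fx=3.5,fy=3.5,interpolation=cv2.INTER_CUBIC))
E
```

```text
(no output)
```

View pics/w6c.png

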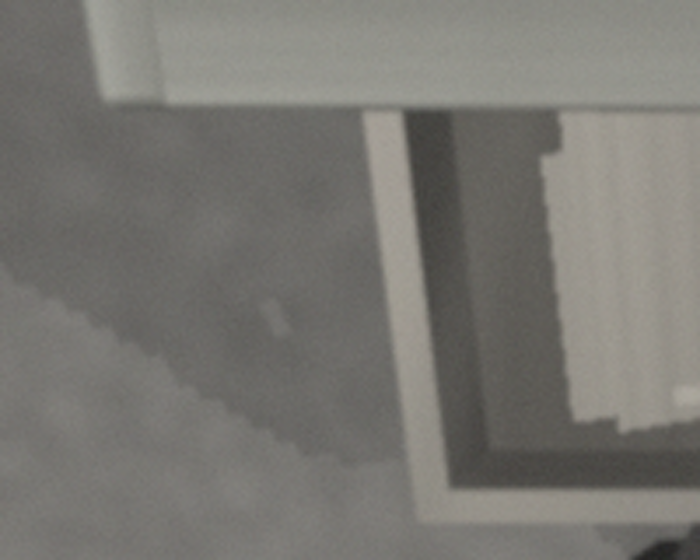

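Protrusion measures about 45–47 mm. I'll push 1.3 cm more, then back off to measure without occlusion.

arm_command:
  increments:
    - [[0,0,-0.5,0],[0,0,-0.5,0],[0,0,-0.3,0],[0,0,0,0]]

```text
time: 12.62
eef_pos: [0.6, 0.0356, 0.002]
tcp_rot: [0.54, 0.458, -0.539, 0.457]
contact_force: [-0.9, -0.8, -0.1]
opening: 0.588
```

```bash
python3 look.py 7;python3 - <<'E'
import cv2
im=cv2.imread('pics/w7.png');cv2.imwrite('pics/w7c.png',cv2.resize(im[150:275,40:240],None,fx=4,fy=4,interpolation=cv2.INTER_CUBIC))
E
```

```text
[0.6    0.0356 0.002 ] 80.54246741423147
```

View pics/w7c.png

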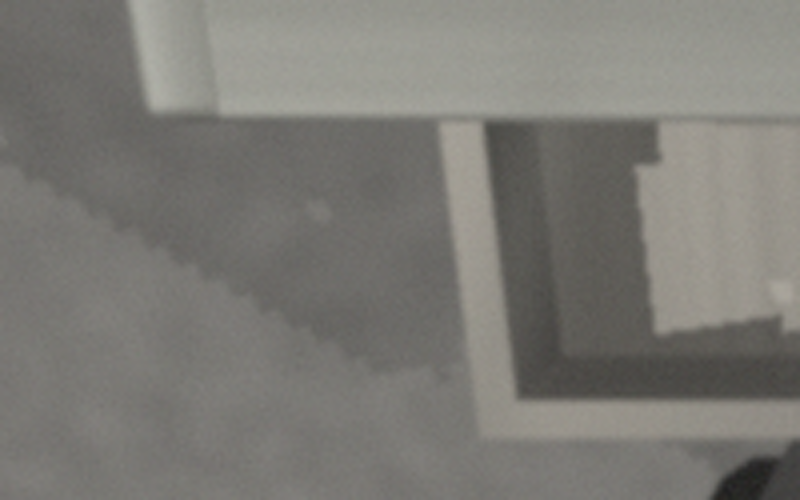

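arm_command:
  increments:
    - [[0,0,2,0],[0,0,3,0],[-4,0,5,0],[-4,0,5,0],[-4,0,5,0],[0,0,0,0],[0,0,0,0]]

```text
time: 13.65
eef_pos: [0.5672, -0.1592, 0.1188]
tcp_rot: [-0.54, -0.457, 0.54, -0.456]
contact_force: [-0.7, 0.4, -1.3]
opening: 0.583
```

```bash
python3 look.py 8
```

```text
[ 0.5672 -0.1592  0.1188] 80.46507551743879
```

View pics/w8.png

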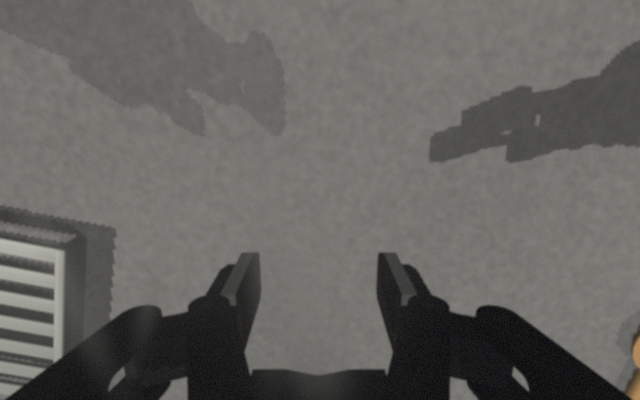

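View pics/s8.png

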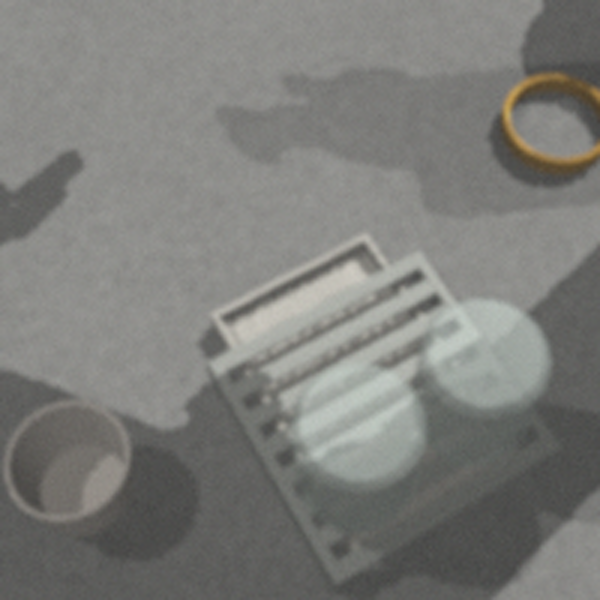

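View pics/t8.png

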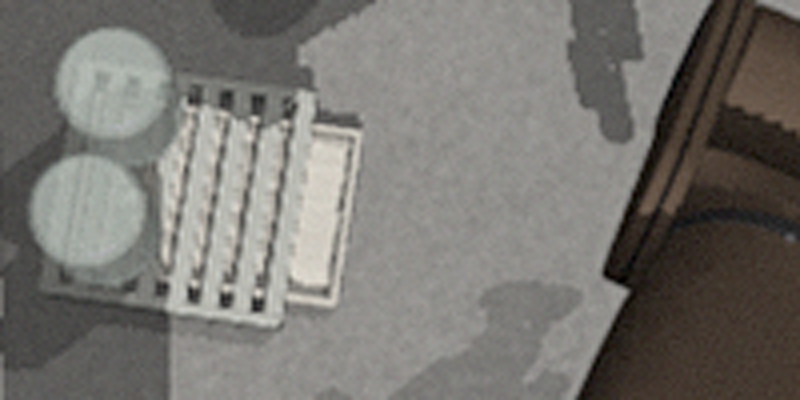

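```bash
python3 - <<'E'
from tr import *
t=cam('top');s=cam('scene')
def line(c,ps,sc,o,z): return pix2w(c,[un(p,sc,o) for p in ps],z)[:,:2]
for n,c,m,r,sc,o in (('top',t,((316,93),(280,328)),((362,129),(337,305)),4,(235,120)),('scene',s,((209,365),(421,252)),((210,322),(370,235)),3,(210,135))):
    M=line(c,m,sc,o,.026);B=line(c,r,sc,o,.016)
    print(n,'mouth',(M-G)@U*1e3,(M-G)@N*1e3,'rear',(B-G)@U*1e3,(B-G)@N*1e3)
E
python3 - <<'E'
from tr import *
T=np.eye(4);a=np.radians(80.54);T[:3,:3]=np.c_[[0,0,-1],[np.sin(a),-np.cos(a),0],[-np.cos(a),-np.sin(a),0]];T[:3,3]=[.6,.0356,.002]
w=cam('wrist',T);f=-T[:2,2]
A=pix2w(w,[(259.3,160)],.016)[0,:2];B=pix2w(w,[(178.0,77.5)],.026)[0,:2];print('wrist',(B-A)@f*1e3)
import cv2
im=optics.read_camera('top');cv2.imwrite('pics/t9.png',cv2.resize(im[135:210,295:335],None,fx=8,fy=8,interpolation=cv2.INTER_CUBIC))
E
```

```text
top mouth [-80.29022143 -81.18698084] [-79.42593948  79.48507002] rear [-113.63081402 -114.99505775] [-62.27160428  57.58993648]
scene mouth [-75.18782994 -75.5004336 ] [-78.69237408  80.6757617 ] rear [-106.318044   -109.03466716] [-62.8484423   61.64859788]
wrist 34.55480963123663
```

View pics/t9.png

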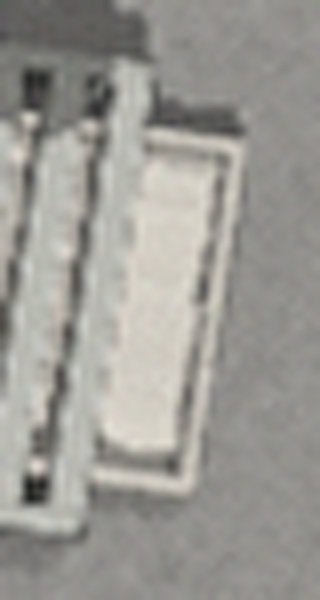

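Protrusion estimates are 33.6 mm (top), 32.3 mm (scene) and 34.6 mm (wrist), so about 3.5 mm remains. I'll retrace my path and nudge it.

arm_command:
  increments:
    - [[4,0,-5,0],[4,0,-5,0],[4,0,-5,0],[0,0,-3,0],[0,0,-1.5,0],[0,0,0,0],[0,0,-0.5,0],[0,0,-0.2,0],[0,0,-0.15,0],[0,0,0,0],[0,0,0,0]]

```text
time: 15.22
eef_pos: [0.601, 0.0376, 0.0025]
tcp_rot: [-0.539, -0.457, 0.54, -0.457]
contact_force: [-0.3, -3.8, 1.6]
opening: 0.587
```

```bash
python3 look.py 10;python3 - <<'E'
import cv2
im=cv2.imread('pics/w10.png');cv2.imwrite('pics/w10c.png',cv2.resize(im[150:275,40:240],None,fx=4,fy=4,interpolation=cv2.INTER_CUBIC))
E
```

```text
[0.601  0.0376 0.0025] 80.52972661415912
```

View pics/w10.png

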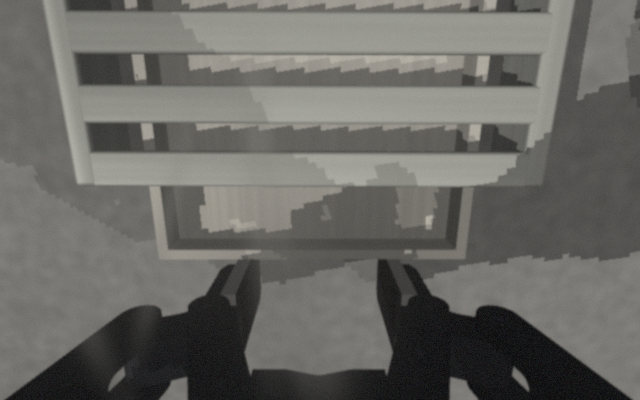

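View pics/w10c.png

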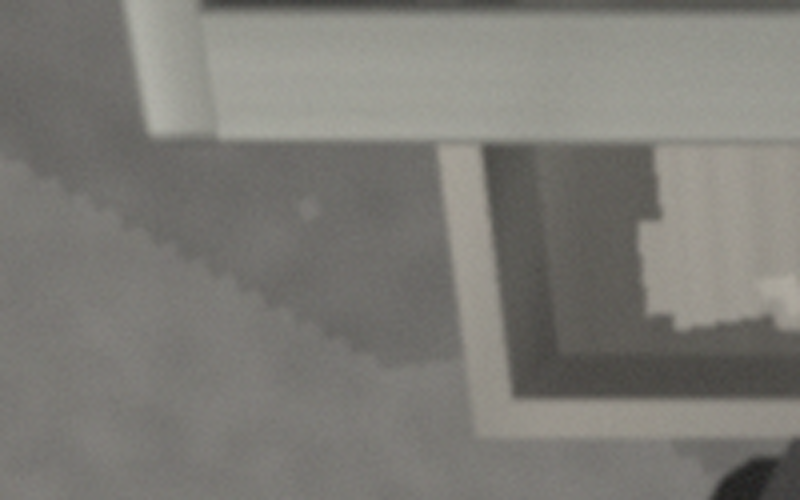

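arm_command:
  increments:
    - [[0,0,-0.12,0],[0,0,0,0],[0,0,0,0]]

```text
time: 15.75
eef_pos: [0.6013, 0.0394, 0.0025]
tcp_rot: [0.54, 0.457, -0.539, 0.457]
contact_force: [-0.3, -4.3, 2.3]
opening: 0.582
```

```bash
python3 look.py 11;python3 - <<'E'
import cv2
im=cv2.imread('pics/w11.png');cv2.imwrite('pics/w11c.png',cv2.resize(im[150:275,40:240],None,fx=4,fy=4,interpolation=cv2.INTER_CUBIC))
E
```

```text
[0.6013 0.0394 0.0025] 80.54667150770213
```

View pics/w11c.png

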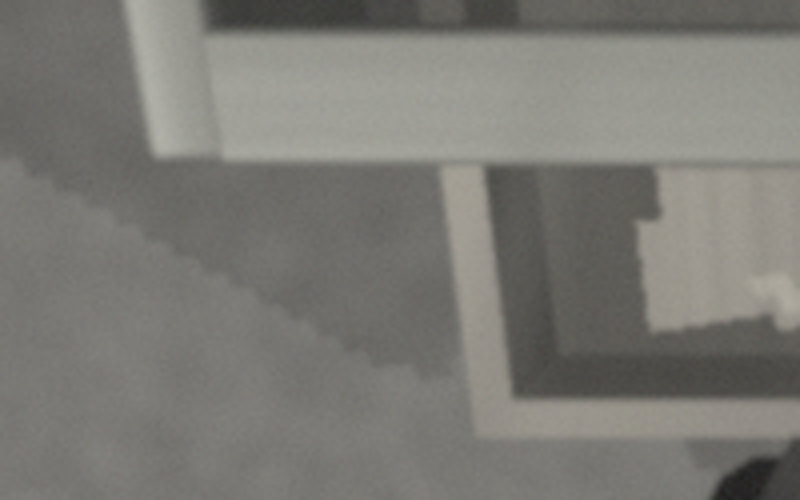

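arm_command:
  increments:
    - [[0,0,2,0],[0,0,3,0],[-4,0,5,0],[-4,0,5,0],[-4,0,5,0],[0,0,0,0],[0,0,0,0]]

```text
time: 16.77
eef_pos: [0.5678, -0.1539, 0.1183]
tcp_rot: [0.54, 0.458, -0.54, 0.456]
contact_force: [0.4, 0.6, -0.7]
opening: 0.59
```

```bash
python3 look.py 12;python3 - <<'E'
from tr import *
im=optics.read_camera('top');cv2.imwrite('pics/t13.png',cv2.resize(im[135:210,275:335],None,fx=8,fy=8,interpolation=cv2.INTER_CUBIC))
for n in ('top','scene'):
    if n=='scene':optics.read_camera(n)
    c=cam(n)
    for q in ['jar0','tub','band']:
        print(n,q,[(x['conf'],pix2w(c,x['at'],.026 if q=='jar0' else 0)[0]) for x in optics.place_of(n,q)])
E
```

```text
[ 0.5678 -0.1539  0.1183] 80.48129199678566
top jar0 [(0.64, array([0.67668974, 0.18376977, 0.026     ])), (0.63, array([0.59241178, 0.20016088, 0.026     ]))]
top tub [(0.62, array([0.78685333, 0.08013202, 0.        ]))]
top band [(0.78, array([0.38370613, 0.06788213, 0.        ]))]
scene jar0 [(0.95, array([0.58590879, 0.19941106, 0.026     ])), (0.7, array([0.66298488, 0.18958272, 0.026     ]))]
scene tub [(0.96, array([0.78998982, 0.07935679, 0.        ]))]
scene band [(0.71, array([0.36602725, 0.07442596, 0.        ]))]
```

View pics/s12.png

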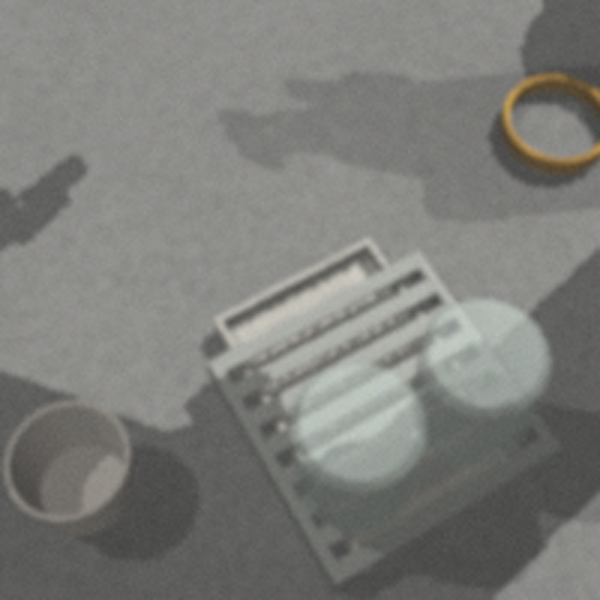

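View pics/t13.png

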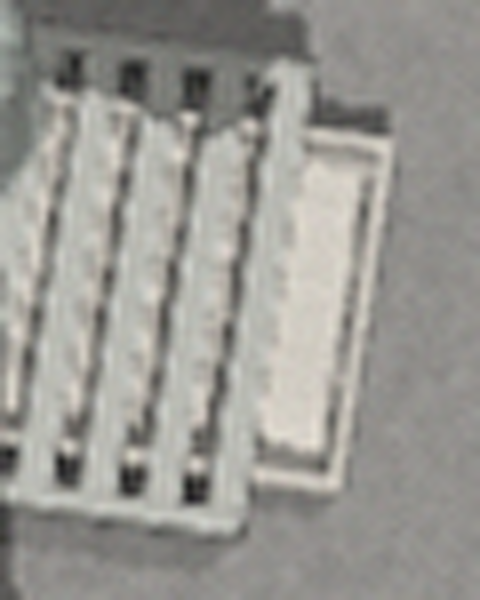

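```bash
python3 - <<'E'
from tr import *
t=cam('top');s=cam('scene')
def line(c,ps,sc,o,z): return pix2w(c,[un(p,sc,o) for p in ps],z)[:,:2]
for n,c,m,r,sc,o in (('top',t,((315,65),(243,538)),((395,136),(340,492)),8,(275,135)),('scene',s,((209,365),(421,252)),((214,323),(371,238)),3,(210,135))):
    M=line(c,m,sc,o,.026);B=line(c,r,sc,o,.016)
    d=B[1]-B[0];print(n,'mouth',(M-G)@U*1e3,(M-G)@N*1e3,'rear',(B-G)@U*1e3,(B-G)@N*1e3, 'skew',np.degrees(np.arctan2(d@U,d@N)))
T=np.eye(4);a=np.radians(80.54);T[:3,:3]=np.c_[[0,0,-1],[np.sin(a),-np.cos(a),0],[-np.cos(a),-np.sin(a),0]];T[:3,3]=[.6013,.0394,.0025]
w=cam('wrist',T);f=-T[:2,2]
A=pix2w(w,[(259.4,160)],.016)[0,:2];B=pix2w(w,[(189.4,78.5)],.026)[0,:2];print('wrist',(B-A)@f*1e3)
E
```

```text
top mouth [-81.03144527 -82.06395246] [-80.05492948  79.85031527] rear [-110.37270869 -110.37365826] [-62.65748898  58.78084561] skew -0.00044801334229905974
scene mouth [-75.18782994 -75.5004336 ] [-78.69237408  80.6757617 ] rear [-104.34306368 -106.65906128] [-60.94394989  60.98237075] skew -1.08820581832046
wrist 30.738521422216532
```

```bash
python3 -c "
from plant import ctrl;print(ctrl.sign_off())"
```

```text
the job is handed in; nothing more can be done
None
```

The tray is straight under the left-hand grate (the one with the jars) with about 3 cm sticking out, and I handed the job in at about 17 s of robot time. I pushed it flat along the counter with both fingertips on its rear wall. The push was an arc that turned it about 17° into line, then a straight push, then two small nudges of about 2 mm each. The arm is backed clear and touching nothing.

What the last checks showed:
- **Protrusion:** 28.8 mm from the top camera, 30.2 mm from the scene camera and 30.7 mm from the wrist camera, averaging about 30 mm.
- **Straightness:** the top camera gives a skew of 0.0°. The scene camera disagrees at about 1.1°. Its earlier mouth estimate was also off, by about 5 mm, so I trust the top camera more. Lateral offset is about 0–2 mm.
- **Other objects:** the jars, tub and band look unmoved in the pictures, and the networks place them within their own scatter (about 1 cm or less) of the start. I saw no tipping of the tray, and the wrist forces I read stayed below about 5 N.

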